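# Set up a beam expander with pinhole on the optical rail

## Robot

A 6-joint arm with a two-finger parallel gripper is mounted at the origin on a cart in front of the work surface, level with it; the furniture and walls round the work are solid. World frame = base frame: x ahead of the robot, y to its left, z up, the work surface at z = 0. Lengths are in m, angles in rad, forces in N, time in s.
With the tool pointing down it reaches from about 0.35 to 0.775 m from the base axis. Payload 5.5 kg.
Tool frame: the origin (TCP) lies at the very end of the fingers, on their centre line; the grasp point (between the pads) lies env.hold_point_z behind it (env.hold_point_z is the distance from the TCP to the grasp point, in m); z points along the fingers, y is the line along which they close (so a half turn about z gives the same grasp; the last joint's range is limited). The gripper opens to 85 mm and grips with 20 to 120 N. Pads are 22 mm wide; open, the fingers measure 114 mm over their backs; the gripper's body (76 mm by 85 mm) begins 54 mm behind the grasp point. The pads swing forward as they close: fully open they stand 13 mm farther back than shut.
Start: joints at [1.112, 0.313, 0.046, 1.304, 0, 1.431], TCP at [0.18, 0.546, 0.231] pointing down, gripper open.
Joint ranges: [-2.76, 2.76], [-0.86, 1.69], [-1.03, 1.26], [-2.2, 2.34], [-1.47, 1.5], [-3.14, 3.14]. Speed limits (rad/s): [2.57, 2.57, 3.14, 3.14, 3.14, 3.14].

## Interface

Orientations are given as a unit quaternion [w, x, y, z].
In Python, from workcell import env gives the robot as it stands.
- The arm moves only by the tool carry_out, never from a script. Its argument "steps" is a list of rows, each a list of 3 entries, a list of its own where there are three numbers: the turn, a rotation vector about the tool's x, y, z in degrees, then the shift along the tool's x, y, z in cm, then the closure in counts, from 0 (fully open) to 255 (shut). A call has exactly 8 rows; each row is the pose to reach, as a shift and turn from the pose commanded when the call began, along the tool's axes at that moment; what a row does not reach only later rows make up. A row lasts 1/8 s, in which the tool goes at most 62.5 mm and 10.7 degrees, less where a joint would pass 70% of its speed; a pose out of reach is approached as far as the arm can. A call with a gripper value outside its range is refused whole. The fingers move at their own pace and stop on an object; "force" is the grip in N (left out, the last holds). Time passes only in rows, so rows that repeat a pose let the fingers close, or fill a call up. It gives the time, the measured TCP pose, the force, the opening and the grip force at its end, in the units of the state.
- env.get_state(): the state, without advancing time (a new reading comes with each control period).
- env.read_camera(name): name is "scene" or "side" or "wrist"; returns (picture, depth): 420x560x3 uint8, red, green, blue; 420x560 float32, m along the optical axis (not along the pixel's ray), 0 where there is no reading.
- env.get_calibration(name): a dict with "fx", "fy", "cx", "cy" (pixels), "origin" and "orientation" of the camera in the world. Camera axes: x right, y up, looking along -z (the intrinsics and any distortion apply to the point x, -y, -z); pixel columns grow to the right and rows downward; lengths in m; the calibration is good to about 2 mm. A picture is of the moment at which its call begins: read the wrist's pose just before it. get_calibration takes no time and is no camera call; for the wrist camera it gives the pose at the moment of the call.
- env.hand_in(): hands the job in; it is judged then, once.
The state is a dict: "clock": time; "joint_pos": joint angles; "qvel": joint speeds; "tau": joint torques, N m; "tcp_pos": TCP position; "orientation": TCP orientation; "wrist_force": force on the tool from outside, world axes, zero at the start; "ft_torque": the same for the moment, N m; "finger_gap": finger opening in m; "grip_force": force on a finger pad.
Only numpy, scipy, OpenCV 4.12 (cv2) and the standard library are available. Lean on these libraries where they do the work, as an engineer would, in place of code of your own. Each camera call takes 0.05 s, during which the arm holds its last target. There are 200 camera calls.

## Task

Build the beam expander on the rail, going away from the laser: seat the small lens 60 mm in front of the laser's front face, the pinhole at that lens's focus 50 mm beyond it, the large lens 60 mm beyond the pinhole, and the white alignment screen 50 mm beyond the large lens, each to within a centimetre, centre to centre. Drop every saddle fully down over the rail so that its plate stands square across the beam, and leave everything else on the table where it stands.

Things in the scene. Friction and masses are not known exactly. Their poses are not given: they have to be found in the camera images.
- rail: Aluminium rail fixed to the table, 330 mm long, 30 wide, 22 high, top edges chamfered 4 mm. Origin: centre of its underside; x: along it, away from the laser; z up. A saddle's slot drops over it with 2 mm play each side; seated, its feet are 10 mm and its plate's centre 66 mm above the table, the plate's x parallel to the rail, either way round.
- laser_front (a point): Laser: bright tube 25 mm in diameter, 60 mm long, in a black clamp on a saddle near one end of the rail; fixed. Point: centre of its front face, 66 mm above the table; x: beam direction, along the rail; z up. All of it lies behind the front face, up to 90 mm high.
- small_lens_c (a point): Small lens: bright aluminium square plate 30 mm wide and high, 14 thick, with a 20 mm round lens; the smallest of the four, top 73 mm above its feet. Upright on a post on a saddle (32 mm along x, 54 across, 22 high, slot 34 wide, 12 deep). Point: plate centre, 56 mm above the saddle's feet. x: plate normal, y: across its width. Hold by the two side edges. 0.18 kg.
- pinhole_c (a point): Pinhole: black square plate 40 mm wide and high, 12 thick, with a metal disc with a tiny hole and two knurled screws side by side on its top edge, top 87 mm above its feet. Upright on a post on a saddle (32 mm along x, 54 across, 22 high, slot 34 wide, 12 deep). Point: plate centre, 56 mm above the saddle's feet. x: plate normal, y: across its width. Hold by the two side edges. 0.18 kg.
- large_lens_c (a point): Large lens: black square plate 54 mm wide and high, 16 thick, with a 42 mm round lens; top 86 mm above its feet. Upright on a post on a saddle (32 mm along x, 54 across, 22 high, slot 34 wide, 12 deep). Point: plate centre, 56 mm above the saddle's feet. x: plate normal, y: across its width. Hold by the two side edges. 0.18 kg.
- screen_c (a point): Screen: plain white plate 50 mm wide and high, only 7 thick, with a cross and circles on its faces; top 81 mm above its feet. Upright on a post on a saddle (32 mm along x, 54 across, 22 high, slot 34 wide, 12 deep). Point: plate centre, 56 mm above the saddle's feet. x: plate normal, y: across its width. Hold by the two side edges. 0.18 kg.
- lens_cleaner: Bystander, loose: slim white spray bottle with a cap, 35 mm in diameter, 120 mm tall, standing at the right of the table in front of the microscope, whose eyepieces overhang the table from 0.37 m up (keep the arm clear of them). Origin: centre of its underside.
- objective: Bystander, loose: microscope objective standing upright on the table, 34 mm in diameter, 60 mm tall. Origin: centre of its underside.

How it is judged:
By the outcome, as a careful person would: the job done as asked, in the order asked, and still so for the second after the job is handed in, with the robot touching nothing.
It also fails if it takes over 128 s, if anything falls off the work surface, if the arm or the gripper's body presses on something with over 40 N, if the wrist force passes 120 N, or if a joint passes its speed limit or range.

## Working session

There is one attempt and no reset: what is moved stays moved. The work goes in short steps, Python scripts to look and compute and a tool call to move; the robot and the scene stay as the last step left them, time stands still between calls to the robot, and variables do not carry over. Pictures are saved under pics/ and viewed, at most 14 in all, crops included, and the job is handed in when it is done.

Besides the shell and the picture viewer there is one more tool, called after "Request:" as name(argument=value, ...), one argument or row to a line, values as JSON. carry_out: Moves the arm, as the interface text tells. Its arguments: {"type":"object","properties":{"steps":{"type":"array","items":{"type":"array"}},"force":{"type":"number"}},"required":["steps"]}

```bash
mkdir -p pics; ls; cat > h.py <<'E'
import numpy as np, cv2
from scipy.spatial.transform import Rotation as R
from workcell import env
def q(o): return R.from_quat([o[1],o[2],o[3],o[0]])
def cloud(d,c):
    v,u=np.mgrid[:d.shape[0],:d.shape[1]]
    p=np.stack([(u-c['cx'])/c['fx']*d,-(v-c['cy'])/c['fy']*d,-d],-1)
    w=p@q(c['orientation']).as_matrix().T+np.array(c['origin'])
    w[d==0]=np.nan
    return w
def shot(n,f=None):
    c=env.get_calibration(n); im,d=env.read_camera(n)
    if f: cv2.imwrite('pics/'+f,im[...,::-1])
    return im,d,cloud(d,c),c
E
python3 - <<'E'
from h import *
for n in ['scene','side','wrist']:
    im,d,w,c=shot(n,n+'0.png'); np.savez(n+'0.npz',im=im,d=d,w=w); print(n,c)
print(env.hold_point_z, env.get_state())
E
```

```text
pics
scene {'fx': 477.6652506607244, 'fy': 477.6652506607244, 'cx': 284.1208631897687, 'cy': 209.52718933285564, 'origin': array([ 0.03979176, -0.78393029,  0.8716755 ]), 'orientation': array([ 0.87475298,  0.40360747, -0.10300003, -0.24758683])}
side {'fx': 419.6663552314739, 'fy': 419.6663552314739, 'cx': 278.50686356735827, 'cy': 210.71289618397833, 'origin': array([0.34053204, 1.20270123, 0.64985103]), 'orientation': array([-0.04071622, -0.03413445,  0.52408314,  0.85000817])}
wrist {'fx': 365.6969326250959, 'fy': 365.6969326250959, 'cx': 281.04860051043863, 'cy': 204.05032329543891, 'origin': array([0.10375063, 0.57135216, 0.37293793]), 'orientation': array([ 0.80019008, -0.12989332, -0.09229933,  0.57819062])}
0.0187 {'clock': 0.15, 'joint_pos': array([ 1.11241935e+00,  3.13850688e-01,  4.52390899e-02,  1.30358637e+00,
       -1.67847938e-06,  1.43120059e+00]), 'qvel': array([-0.00117418, -0.00240108,  0.00380992,  0.00037722, -0.00065045,
        0.00021001]), 'tau': array([ 2.13128202e-03, -4.81063735e+01,  2.98816109e+01,  1.38837425e-02,
       -1.07219166e-04, -2.42249467e-05]), 'tcp_pos': array([0.18004924, 0.54568653, 0.23060039]), 'orientation': array([-2.05625379e-04,  1.58716541e-01,  9.87323943e-01, -6.69974640e-04]), 'wrist_force': array([-0.31447465,  0.37866665, -0.74006258]), 'ft_torque': array([0.05320829, 0.03575051, 0.02750224]), 'grip_force': 0.0, 'finger_gap': 0.08543179993430151}
```

View pics/scene0.png

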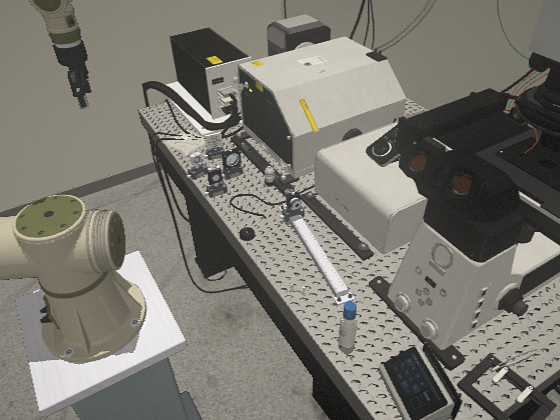

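View pics/side0.png

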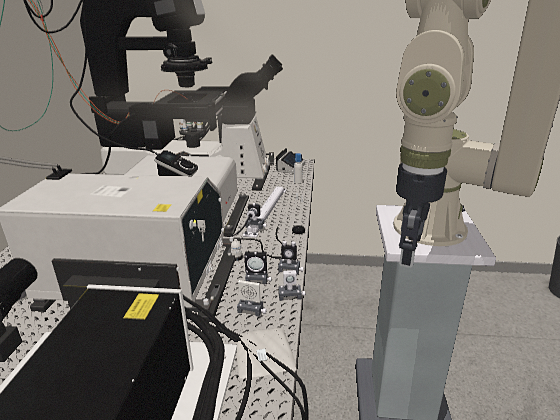

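The scene view shows four mounts at about (190–240, 140–190), the laser at (290, 207), the rail running to (345, 298), and the bottle at (348, 325). The side view shows the screen at (250, 295), the large lens at (257, 263), and two small plates at (290, 250) and (290, 285). I'll crop both regions and measure.

```bash
python3 - <<'E'
from h import *
s=np.load('scene0.npz');t=np.load('side0.npz')
a=cv2.resize(s['im'][130:310,170:380],None,fx=3.5,fy=3.2,interpolation=3)[:560]
b=cv2.resize(t['im'][170:330,200:330],None,fx=4,fy=3.5,interpolation=3)
# scene crop left only
cv2.imwrite('pics/c1.png',a[...,::-1]); cv2.imwrite('pics/c2.png',b[...,::-1])
# top map
for n,z in(('scene',s),('side',t)):
    w=z['w'].reshape(-1,3); m=(w[:,0]>.2)&(w[:,0]<.8)&(w[:,1]>-.45)&(w[:,1]<.6)&(w[:,2]>-.02)&(w[:,2]<.2)
    print(n,np.nanmedian(w[m&(w[:,2]<.006)][:,2]))
for u,v in[(195,158),(215,177),(233,158),(212,145),(290,207),(300,225),(320,260),(343,297),(348,315),(270,172),(247,233)]:
    print(u,v,s['w'][v,u].round(3))
for u,v in[(250,293),(257,263),(290,250),(290,280),(265,210),(280,190),(298,230)]:
    print('side',u,v,t['w'][v,u].round(3))
E
```

```text
scene 0.0006398920863429636
side 0.0013367816073269756
195 158 [0.408 0.373 0.062]
215 177 [0.419 0.256 0.06 ]
233 158 [0.506 0.315 0.059]
212 145 [0.49  0.435 0.045]
290 207 [0.547 0.058 0.033]
300 225 [ 0.537 -0.007  0.022]
320 260 [ 0.511 -0.138  0.021]
343 297 [ 0.498 -0.25   0.008]
348 315 [ 0.428 -0.351  0.105]
270 172 [0.571 0.209 0.047]
247 233 [0.408 0.047 0.015]
side 250 293 [0.495 0.444 0.054]
side 257 263 [0.497 0.326 0.058]
side 290 250 [0.417 0.276 0.069]
side 290 280 [0.409 0.38  0.049]
side 265 210 [ 0.527 -0.043  0.022]
side 280 190 [ 0.494 -0.21   0.023]
side 298 230 [0.409 0.07  0.013]
```

View pics/c1.png

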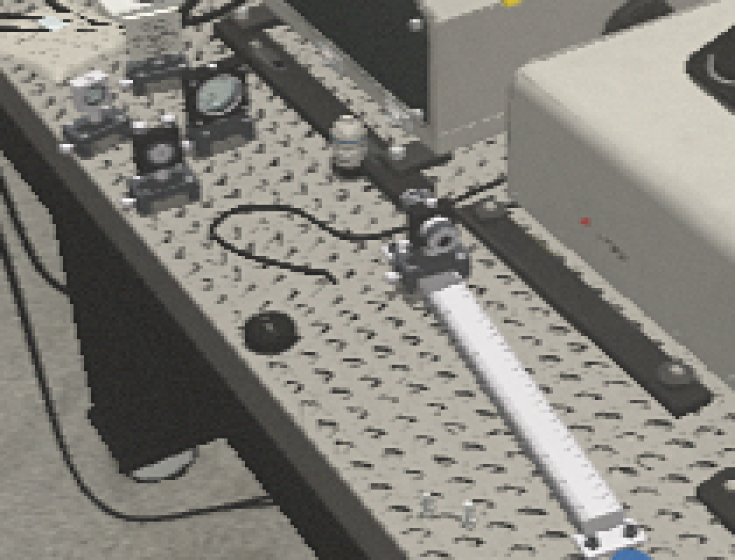

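View pics/c2.png

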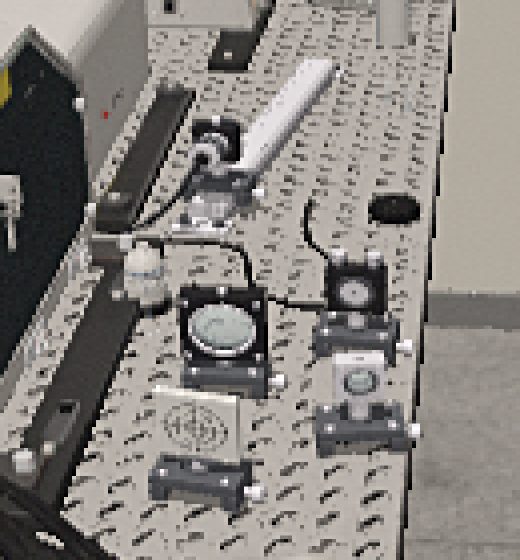

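The crops show the four plates facing roughly along world y: small lens about (0.41, 0.37), pinhole (0.42, 0.265), large lens (0.50, 0.32), screen (0.495, 0.44). The laser faces down the rail, which heads towards -y and slightly -x. Next I'll work out the move to a viewing pose above the mounts and fit the rail.

```bash
cat >> h.py <<'E'
def go(p,yaw,base=None):
    """turn (deg) and shift (cm) from the measured/commanded pose to TCP p, tool down, tool-x heading yaw deg"""
    s=env.get_state(); p0,r0=(s['tcp_pos'],q(s['orientation'])) if base is None else base
    y=np.radians(yaw); M=np.array([[np.cos(y),np.sin(y),0],[np.sin(y),-np.cos(y),0],[0,0,-1]]).T
    r=R.from_matrix(M); return (r0.inv()*r).as_rotvec(degrees=True).round(1), (100*r0.inv().apply(np.array(p)-p0)).round(2)
E
python3 - <<'E'
from h import *
st=env.get_state(); r=q(st['orientation']).as_matrix(); print('tool x,y',r[:,0].round(3),r[:,1].round(3))
c=env.get_calibration('wrist'); print('cam look',(-q(c['orientation']).as_matrix()[:,2]).round(3),'up',q(c['orientation']).as_matrix()[:,1].round(3))
print(r.T@(np.array(c['origin'])-st['tcp_pos']))
s=np.load('scene0.npz');w=s['w'].reshape(-1,3)
print(go([.45,.27,.25],90))
# rail fit
a=np.array([.537,-.007]);b=np.array([.50,-.21]);u=(b-a)/np.linalg.norm(b-a);n=np.array([-u[1],u[0]])
for k in range(3):
    l=(w[:,:2]-a)@n;t=(w[:,:2]-a)@u
    m=(abs(l)<.014)&(t>-.0)&(t<.22)&(abs(w[:,2]-.022)<.004)
    P=w[m][:,:2];a=P.mean(0);u=np.linalg.svd(P-a,full_matrices=0)[2][0];u*=-np.sign(u[1]);n=np.array([-u[1],u[0]])
    l=(P-a)@n;print(m.sum(),a,u,np.degrees(np.arctan2(u[1],u[0])),np.percentile(l,[2,50,98]),np.median(w[m][:,2]))
m=(w[:,0]>.35)&(w[:,0]<.6)&(w[:,1]>.2)&(w[:,1]<.5)&(w[:,2]>.1);print('high',m.sum(),w[m].min(0) if m.any() else '', w[m].max(0) if m.any() else '')
E
```

```text
tool x,y [-0.95   0.313  0.   ] [ 0.313  0.95  -0.001]
cam look [ 0.298 -0.101 -0.949] up [-0.901  0.298 -0.315]
[ 0.08052012  0.00030283 -0.14243449]
(array([-0.1,  0. , 71.7]), array([-34.27, -17.72,  -1.92]))
625 [ 0.51849843 -0.11984448] [-0.17079334 -0.98530687] -99.8339484523477 [-0.01111096 -0.00028849  0.01152622] 0.022059632503479087
433 [ 0.50852817 -0.18496602] [-0.16247109 -0.9867133 ] -99.350356344591 [-0.01191443 -0.00024883  0.0120226 ] 0.022008794563990963
234 [ 0.50415432 -0.21681318] [-0.13649495 -0.99064077] -97.84507475877493 [-1.26050416e-02 -2.31677408e-05  1.23503435e-02] 0.02208080683609087
high 31 [0.59026098 0.41861981 0.17879025] [0.5998852  0.42908176 0.22743753]
```

Request:
carry_out(
  steps=[
    [[0, 0, 9], [-4, -1.2, -0.3], 0],
    [[0, 0, 18], [-8, -2.3, -0.6], 0],
    [[0, 0, 27], [-12, -3.5, -0.9], 0],
    [[0, 0, 36], [-16, -4.6, -1.2], 0],
    [[0, 0, 45], [-20, -5.8, -1.5], 0],
    [[0, 0, 54], [-24, -7, -1.8], 0],
    [[0, 0, 63], [-28, -8.1, -1.9], 0],
    [[0, 0, 72], [-31.4, -9.2, -1.9], 0],
  ],
)

```text
clock: 1.15
tcp_pos: [0.4508, 0.3592, 0.2501]
orientation: [-0.0, 0.711, 0.703, -0.0]
wrist_force: [-0.1, 0.5, -0.5]
finger_gap: 0.0854
grip_force: 0.0
```

```bash
python3 - <<'E'
from h import *
im,d,w,c=shot('wrist','w1.png'); np.savez('w1.npz',im=im,d=d,w=w)
s=env.get_state(); print(s['tcp_pos'],s['orientation'],s['joint_pos'].round(2))
m=(abs(w[...,2])<.01);print(m.sum(),np.median(w[m][:,2]))
E
```

```text
[0.45400552 0.35700923 0.24967255] [1.27561384e-03 7.13627385e-01 7.00524323e-01 4.16155108e-05] [ 0.53  0.31  0.09  1.35 -0.    2.12]
67123 0.0003793733508457575
```

View pics/w1.png

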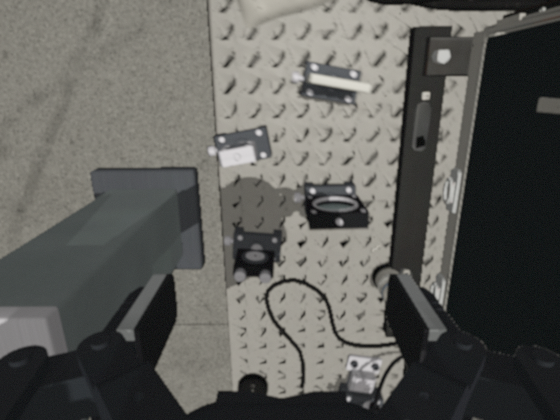

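Wrist view: screen at (338, 82), small lens (240, 150), large lens (335, 205), pinhole (256, 255), and the laser clamp at (363, 378). Next I'll fit the plates' top edges.

```bash
cat >> h.py <<'E'
H={'small':.071,'pin':.076,'large':.083,'screen':.081}
def fit(w,c,top,rad=.045,dz=.007):
    p=w.reshape(-1,3); m=(np.hypot(p[:,0]-c[0],p[:,1]-c[1])<rad)&(abs(p[:,2]-top)<dz)
    P=p[m]; r=cv2.minAreaRect(P[:,:2].astype(np.float32)*1000)
    (cx,cy),(a,b),an=r
    if a<b: a,b,an=b,a,an+90
    an=(an+90)%180-90
    return len(P),np.round([cx,cy,a,b,an],1),P.mean(0).round(4)
E
python3 - <<'E'
from h import *
for i in range(4):
    s=env.get_state(); print(s['tcp_pos'],s['clock'])
w=np.load('w1.npz')['w']
C={'screen':(.495,.445),'small':(.41,.378),'large':(.497,.325),'pin':(.417,.27)}
for k,c in C.items():
    p=w.reshape(-1,3);m=(np.hypot(p[:,0]-c[0],p[:,1]-c[1])<.045)
    z=p[m&(p[:,2]>.012)][:,2]; print(k,np.histogram(z,bins=np.arange(.01,.1,.005))[0])
    for top in {'small':(.071,),'pin':(.076,.085),'large':(.083,),'screen':(.081,)}[k]:
        print('  plate',top,fit(w,c,top))
    print('  saddle',fit(w,c,.022,dz=.004))
E
```

```text
[0.45400552 0.35700923 0.24967255] 1.2
[0.45400552 0.35700923 0.24967255] 1.2
[0.45400552 0.35700923 0.24967255] 1.2
[0.45400552 0.35700923 0.24967255] 1.2
screen [  28   24 1276   34   77    6    7   12    3    8   10   13   24   90
  477    0    0]
  plate 0.081 (572, array([499.1, 440. ,  50.1,   7.6, -10.7]), array([0.4987, 0.44  , 0.0807]))
  saddle (1320, array([499. , 439.9,  53.9,  32. , -10. ]), array([0.4979, 0.4401, 0.0221]))
small [ 32  43 907  25   3   0  17  48  31  23  23  94 489   0   0   0   0]
  plate 0.071 (591, array([411.4, 379.1,  30.2,  15.1,  11.6]), array([0.4116, 0.3795, 0.0708]))
  saddle (953, array([411.5, 378.8,  53.9,  32.2,  10.3]), array([0.4155, 0.3847, 0.0221]))
large [  61   63  494   23   92  204  134  101   66   63   47   44   71  134
 1021   29    0]
  plate 0.083 (1162, array([502.4, 321.6,  54.3,  17.4,   0.8]), array([0.502 , 0.3225, 0.0825]))
  saddle (527, array([502.4, 321.7,  53.4,  31.9,   2. ]), array([0.502 , 0.3324, 0.0219]))
pin [ 47 101 742  52  21  44  60  61  82  92  91 131 114 265  63 208   0]
  plate 0.076 (438, array([422.6, 267.4,  40.1,  14.1,  -6.7]), array([0.4228, 0.2693, 0.0753]))
  plate 0.085 (277, array([422.7, 266.9,  35.4,  12.9,  -7.7]), array([0.4227, 0.2677, 0.0858]))
  saddle (823, array([422.8, 267.1,  53.8,  31.6,  -5.1]), array([0.4238, 0.2727, 0.0221]))
```

```bash
python3 - <<'E'
from h import *
im,d,w,c=shot('wrist'); s=env.get_state();print(s['tcp_pos'],s['clock'],s['qvel'].round(3))
C={'screen':(.495,.445),'small':(.41,.378),'large':(.497,.325),'pin':(.417,.27)}
for k,c in C.items(): print(k,fit(w,c,.022,dz=.004),fit(w,c,H[k]))
print(go([.50,0,.25],80)); env.read_camera('side');s=env.get_state();print(s['tcp_pos'],s['qvel'].round(3))
E
```

```text
[0.45219188 0.35820255 0.24962971] 1.25 [ 0.05  -0.013 -0.019  0.014  0.029 -0.063]
screen (1338, array([499.1, 439.9,  54.2,  32. ,  -9.8]), array([0.498 , 0.44  , 0.0221])) (579, array([498.9, 439.9,  49.7,   7.6, -10.1]), array([0.4987, 0.44  , 0.0807]))
small (944, array([411.3, 378.7,  54.1,  32.1,  10.1]), array([0.416 , 0.3847, 0.022 ])) (597, array([411.4, 379.1,  30.3,  15.2,   9.2]), array([0.4117, 0.3794, 0.0708]))
large (530, array([502.5, 323. ,  54. ,  30. ,   2.6]), array([0.5018, 0.3325, 0.0219])) (1148, array([502.2, 321.7,  53.7,  17.2,   1.6]), array([0.5021, 0.3225, 0.0826]))
pin (821, array([422.9, 266.9,  53.4,  32. ,  -4.3]), array([0.4239, 0.2725, 0.0222])) (448, array([422.7, 267.1,  40.1,  13. ,  -8.3]), array([0.4231, 0.2694, 0.0752]))
(array([0. , 0. , 9.4]), array([-3.577e+01,  5.170e+00, -1.000e-02]))
[0.45065287 0.35911934 0.24970617] [ 0.041 -0.014 -0.013  0.01   0.01  -0.016]
```

Request:
carry_out(
  steps=[
    [[0, 0, 2], [-4, 0.5, 0], 0],
    [[0, 0, 4], [-10, 1, 0], 0],
    [[0, 0, 6], [-16, 2, 0], 0],
    [[0, 0, 8], [-22, 3, 0], 0],
    [[0, 0, 9.7], [-28, 4, 0], 0],
    [[0, 0, 9.7], [-33, 5, 0], 0],
    [[0, 0, 9.7], [-35.5, 5, 0], 0],
    [[0, 0, 9.7], [-36, 5, 0], 0],
  ],
)

```text
clock: 2.3
tcp_pos: [0.4975, -0.0004, 0.2502]
orientation: [-0.0, 0.766, 0.643, -0.0]
wrist_force: [-0.3, 0.3, -0.9]
finger_gap: 0.0854
grip_force: 0.0
```

```bash
python3 - <<'E'
from h import *
for i in range(4): env.read_camera('side')
im,d,w,c=shot('wrist','w2.png'); np.savez('w2.npz',im=im,d=d,w=w)
s=env.get_state(); print(s['tcp_pos'],s['clock'],s['joint_pos'].round(2))
p=w.reshape(-1,3)
m=(abs(p[:,2]-.022)<.003)&(p[:,0]>.46)&(p[:,0]<.58)&(p[:,1]<0.03)&(p[:,1]>-.25)
P=p[m][:,:2]; a=np.median(P,0)
for k in range(4):
    u=np.linalg.svd(P-P.mean(0),full_matrices=0)[2][0];u*=-np.sign(u[1]);n=np.array([-u[1],u[0]]);a=P.mean(0)
    l=(p[:,:2]-a)@n;t=(p[:,:2]-a)@u;mm=m&(abs(l)<.016);P=p[mm][:,:2]
    print(mm.sum(),a,np.degrees(np.arctan2(u[1],u[0])),np.percentile(l[mm],[1,50,99]).round(4),np.percentile(t[mm],[1,99]).round(3))
m=(abs(l)<.013)&(p[:,2]>.06)&(p[:,2]<.095)&(abs(t)<.3)
Q=p[m];T=t[m];print('laser',m.sum(),T.max(),np.percentile(T,[50,90,99]),np.histogram(T,bins=20))
E
```

```text
[0.49768801 0.00138495 0.25029961] 2.55 [-0.16  0.16 -0.11  1.3   0.    1.58]
5302 [ 0.52459474 -0.10129714] -99.23024499403633 [-0.0137 -0.0001  0.0143] [-0.119  0.141]
5302 [ 0.52459474 -0.10129714] -99.23024499403633 [-0.0137 -0.0001  0.0143] [-0.119  0.141]
5302 [ 0.52459474 -0.10129714] -99.23024499403633 [-0.0137 -0.0001  0.0143] [-0.119  0.141]
5302 [ 0.52459474 -0.10129714] -99.23024499403633 [-0.0137 -0.0001  0.0143] [-0.119  0.141]
laser 2378 -0.12499097361967525 [-0.15872199 -0.13257804 -0.12608343] (array([ 21,  31,  30,  71, 112, 148, 147, 148, 139, 141, 136, 187, 151,
       143, 144, 107, 134, 140, 137, 111]), array([-0.20273228, -0.19884521, -0.19495815, -0.19107108, -0.18718402,
       -0.18329695, -0.17940989, -0.17552282, -0.17163576, -0.16774869,
       -0.16386163, -0.15997456, -0.15608749, -0.15220043, -0.14831336,
       -0.1444263 , -0.14053923, -0.13665217, -0.1327651 , -0.12887804,
       -0.12499097]))
```

View pics/w2.png

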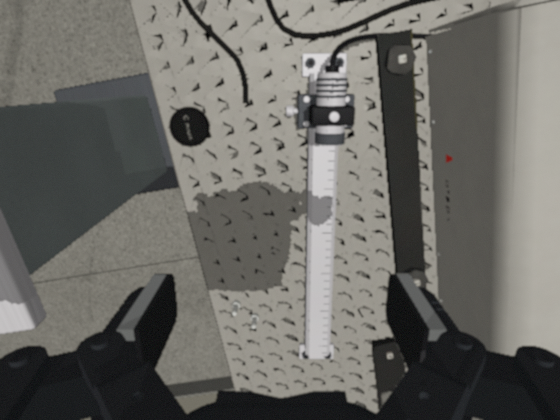

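```bash
python3 - <<'E'
from h import *
w=np.load('w2.npz')['w'];im=np.load('w2.npz')['im'];p=w.reshape(-1,3)
a=np.array([ 0.52459474,-0.10129714]);y=np.radians(-99.23);u=np.array([np.cos(y),np.sin(y)]);n=np.array([-u[1],u[0]])
l=(p[:,:2]-a)@n;t=(p[:,:2]-a)@u
r=[]
for t0 in np.arange(-.09,.13,.01):
    m=(abs(t-t0)<.005)&(abs(l)<.025)&(p[:,2]>.012)&(p[:,2]<.03); r.append((t0,*np.percentile(l[m],[2,98])))
r=np.array(r);mid=r[:,1:].mean(1);print('width',np.median(r[:,2]-r[:,1]),'mid poly',np.polyfit(r[:,0],mid,1),mid.round(4))
m=(p[:,2]>.07)&(p[:,2]<.085)&(abs(l)<.02)&(abs(t+.13)<.008);print('tube top',m.sum(),p[m][:,2].max(),np.percentile(l[m],[2,50,98]))
s=env.get_state();print(s['tcp_pos'],q(s['orientation']).as_matrix()[:,0])
print(go([.4114,.379,.25],100))
E
```

```text
width 0.029080298583549095 mid poly [-0.00405347  0.00024118] [ 0.001   0.0005  0.0005  0.0002  0.0004  0.0006  0.0003  0.0005  0.0004
 -0.      0.0001  0.0002 -0.0001  0.0001  0.0002 -0.      0.0001 -0.
 -0.     -0.0004 -0.0003 -0.    ]
tube top 415 0.08080300615006059 [-0.01099156  0.00015566  0.0124009 ]
[0.49768801 0.00138495 0.25029961] [1.70880148e-01 9.85291729e-01 4.28683525e-04]
(array([ -0. ,  -0. , -19.8]), array([ 35.73, -14.95,   0.05]))
```

Request:
carry_out(
  steps=[
    [[0, 0, -3], [5, -2, 0], 0],
    [[0, 0, -6], [11, -4.5, 0], 0],
    [[0, 0, -9], [17, -7, 0], 0],
    [[0, 0, -12], [23, -9.7, 0], 0],
    [[0, 0, -15], [29, -12.2, 0], 0],
    [[0, 0, -18], [33.5, -14.1, 0], 0],
    [[0, 0, -20], [35.5, -14.9, 0], 0],
    [[0, 0, -20], [35.9, -15.1, 0], 0],
  ],
)

```text
clock: 3.55
tcp_pos: [0.4103, 0.3811, 0.25]
orientation: [0.0, 0.641, 0.767, -0.0]
wrist_force: [-0.2, -0.3, 0.1]
finger_gap: 0.0853
grip_force: 0.0
```

Request:
carry_out(
  steps=[
    [[0, 0, 0], [0, 0, 3], 0],
    [[0, 0, 0], [0, 0, 8], 0],
    [[0, 0, 0], [0, 0, 12], 0],
    [[0, 0, 0], [0, 0, 14], 0],
    [[0, 0, 0], [0, 0, 14], 0],
    [[0, 0, 0], [0, 0, 14], 0],
    [[0, 0, 0], [0, 0, 14], 0],
    [[0, 0, 0], [0, 0, 14], 0],
  ],
)

```text
clock: 4.55
tcp_pos: [0.4119, 0.3801, 0.1114]
orientation: [0.0, 0.643, 0.766, 0.001]
wrist_force: [0.1, 0.6, 0.4]
finger_gap: 0.0853
grip_force: 0.0
```

```bash
python3 - <<'E'
from h import *
im,d,w,c=shot('wrist'); s=env.get_state();print(s['tcp_pos'],s['clock'],q(s['orientation']).as_matrix()[:,0].round(3))
print(fit(w,(.411,.379),.071,dz=.006)); print(fit(w,(.411,.379),.022,dz=.004)); print(go([.4114,.379,.037],100))
E
```

```text
[0.41175463 0.38005555 0.11115066] 4.6 [-0.174  0.985  0.001]
(1549, array([411.2, 379.4,  30. ,  15.5,  10.5]), array([0.4111, 0.3803, 0.0706]))
(2415, array([411.3, 379.3,  54. ,  32.2,  10.3]), array([0.4104, 0.3842, 0.022 ]))
(array([ 0.1, -0. ,  0. ]), array([-0.1 , -0.06,  7.41]))
```

Request:
carry_out(
  steps=[
    [[0, 0, 0], [0, 0, 3], 0],
    [[0, 0, 0], [0, 0, 6], 0],
    [[0, 0, 0], [0, 0, 7.2], 0],
    [[0, 0, 0], [0, 0, 7.4], 0],
    [[0, 0, 0], [0, 0, 7.4], 80],
    [[0, 0, 0], [0, 0, 7.4], 255],
    [[0, 0, 0], [0, 0, 7.4], 255],
    [[0, 0, 0], [0, 0, 7.4], 255],
  ],
  force=50,
)

```text
clock: 5.6
tcp_pos: [0.4117, 0.3801, 0.0371]
orientation: [0.0, 0.643, 0.766, 0.001]
wrist_force: [-0.6, -0.0, 4.3]
finger_gap: 0.0296
grip_force: 50.0
```

Request:
carry_out(
  steps=[
    [[0, 0, 0], [0, 0, 0], 255],
    [[0, 0, 0], [0, 0, 0], 255],
    [[0, 0, 0], [0, 0, 0], 255],
    [[0, 0, 0], [0, 0, -1], 255],
    [[0, 0, 0], [0, 0, -3], 255],
    [[0, 0, 0], [0, 0, -6], 255],
    [[0, 0, 0], [0, 0, -9], 255],
    [[0, 0, 0], [0, 0, -10], 255],
  ],
)

```text
clock: 6.6
tcp_pos: [0.4121, 0.3803, 0.1382]
orientation: [0.0, 0.643, 0.766, 0.001]
wrist_force: [-0.4, 0.0, -2.4]
finger_gap: 0.0295
grip_force: 49.6
```

```bash
cat >> h.py <<'E'
A=np.array([.52459,-.1013]);YW=np.radians(-99.4);U=np.array([np.cos(YW),np.sin(YW)]);N=np.array([-U[1],U[0]]);A=A+.0002*N
def T(d): return A+U*(-.125+d)
E
python3 - <<'E'
from h import *
im,d,w,c=shot('wrist'); s=env.get_state();print(s['tcp_pos'],s['clock'],q(s['orientation']).as_matrix()[:,0].round(3),s['finger_gap'],s['grip_force'],s['wrist_force'])
p=s['tcp_pos'];print(fit(w,p[:2],p[2]+.0187+.015,dz=.006),fit(w,p[:2],p[2]+.0187-.034,dz=.006))
for x in(.06,.11,.17,.22):print(T(x).round(4))
print(go([*T(.06),.137],80.6))
E
```

```text
[0.4122415  0.38038905 0.13850838] 6.65 [-0.174  0.985  0.001] 0.029489258216716878 49.646114514180226 [ 0.44480259  0.4076765  -1.31994523]
(5490, array([412.5, 380.5,  56.6,  23.6,   9.7]), array([0.4121, 0.3829, 0.1722])) (4081, array([411.6, 385.5,  54.2,  21.1,  10. ]), array([0.411 , 0.3884, 0.1231]))
[ 0.5354 -0.0372]
[ 0.5272 -0.0865]
[ 0.5174 -0.1457]
[ 0.5093 -0.1951]
(array([ 0.2, -0.1, 19.4]), array([-43.27,   4.85,   0.11]))
```

Request:
carry_out(
  steps=[
    [[0, 0, 0], [0, 0, -3], 255],
    [[0, 0, 1], [-2, 0.2, -5], 255],
    [[0, 0, 4], [-7, 0.8, -6], 255],
    [[0, 0, 7], [-12, 1.4, -6], 255],
    [[0, 0, 10], [-17, 2, -6], 255],
    [[0, 0, 13], [-22, 2.5, -6], 255],
    [[0, 0, 16], [-27, 3.1, -6], 255],
    [[0, 0, 19.4], [-32, 3.6, -6], 255],
  ],
)

```text
clock: 7.65
tcp_pos: [0.5021, 0.0693, 0.1949]
orientation: [-0.001, 0.763, 0.646, -0.001]
wrist_force: [0.9, 0.5, -1.3]
finger_gap: 0.029
grip_force: 49.8
```

```bash
python3 - <<'E'
from h import *
print(go([*T(.06),.20],80.6))
E
```

```text
(array([-0.1,  0. , -0.1]), array([-9.96,  5.04, -0.52]))
```

Request:
carry_out(
  steps=[
    [[0, 0, 0], [-4, 2, 0], 255],
    [[0, 0, 0], [-7.5, 3.7, 0], 255],
    [[0, 0, 0], [-9.5, 4.6, 0], 255],
    [[0, 0, 0], [-10.1, 4.9, 0], 255],
    [[0, 0, 0], [-10.1, 4.9, 1], 255],
    [[0, 0, 0], [-10.1, 4.9, 4], 255],
    [[0, 0, 0], [-10.1, 4.9, 6], 255],
    [[0, 0, 0], [-10.1, 4.9, 7], 255],
  ],
)

```text
clock: 8.65
tcp_pos: [0.5329, -0.0351, 0.1243]
orientation: [-0.001, 0.762, 0.648, -0.001]
wrist_force: [0.2, -0.5, 0.0]
finger_gap: 0.0293
grip_force: 49.9
```

```bash
python3 - <<'E'
from h import *
for i in range(4): env.read_camera('side')
im,d,w,c=shot('wrist','w3.png'); s=env.get_state();np.savez('w3.npz',w=w,im=im);print(s['tcp_pos'],s['clock'],q(s['orientation']).as_matrix()[:,0].round(3))
p=w.reshape(-1,3);l=(p[:,:2]-A)@N;t=(p[:,:2]-A)@U
z0=s['tcp_pos'][2]-.0373
def rep(zl,zh,lim=.035,ts=(-.15,.15)):
    m=(p[:,2]>zl)&(p[:,2]<zh)&(abs(l)<lim)&(t>ts[0])&(t<ts[1]); return m.sum(),'l',np.percentile(l[m],[1,50,99]).round(4),'t',np.percentile(t[m],[1,99]).round(4)
print('tcp l,t',(s['tcp_pos'][:2]-A)@N,(s['tcp_pos'][:2]-A)@U)
print('saddle',rep(z0+.017,z0+.027)); print('rail',rep(.013,.025,.02)); print('laser',rep(.06,.085,.013,(-.2,-.1)))
print(go([*T(.06),.047],80.6))
E
```

```text
[ 0.53496283 -0.03641477  0.1270233 ] 8.9 [0.162 0.987 0.   ]
tcp l,t -0.0005638928916935212 -0.06570811792470109
saddle (np.int64(3952), 'l', array([-0.027 , -0.0007,  0.0256]), 't', array([-0.0815, -0.0623]))
rail (np.int64(6023), 'l', array([-0.0145,  0.0001,  0.0149]), 't', array([-0.1187,  0.1082]))
laser (np.int64(6028), 'l', array([-0.0124,  0.0002,  0.0125]), 't', array([-0.1833, -0.1262]))
(array([ 0.1, -0. ,  0.1]), array([-0.07,  0.05,  8.  ]))
```

View pics/w3.png

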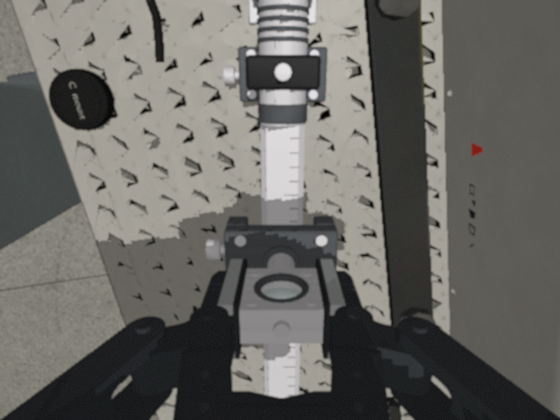

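The wrist view shows the lens held at (282, 290), its saddle at (280, 240) straddling the rail line at x≈282, square to the rail and aligned to within 1 mm. I'll lower it.

Request:
carry_out(
  steps=[
    [[0, 0, 0], [0, 0.05, 2], 255],
    [[0, 0, 0], [0, 0.05, 4], 255],
    [[0, 0, 0], [0, 0.05, 5.2], 255],
    [[0, 0, 0], [0, 0.05, 6], 255],
    [[0, 0, 0], [0, 0.05, 6.7], 255],
    [[0, 0, 0], [0, 0.05, 7.3], 255],
    [[0, 0, 0], [0, 0.05, 7.8], 255],
    [[0, 0, 0], [0, 0.05, 8.05], 255],
  ],
)

```text
clock: 9.9
tcp_pos: [0.535, -0.0368, 0.047]
orientation: [0.0, 0.762, 0.647, 0.0]
wrist_force: [-7.7, 1.3, 23.1]
finger_gap: 0.0294
grip_force: 52.8
```

Request:
carry_out(
  steps=[
    [[0, 0, 0], [0, 0, 0.05], 255],
    [[0, 0, 0], [0, 0, 0.05], 255],
    [[0, 0, 0], [0, 0, 0], 200],
    [[0, 0, 0], [0, 0, 0], 100],
    [[0, 0, 0], [0, 0, 0], 0],
    [[0, 0, 0], [0, 0, 0], 0],
    [[0, 0, 0], [0, 0, 0], 0],
    [[0, 0, 0], [0, 0, 0], 0],
  ],
)

```text
clock: 10.9
tcp_pos: [0.5349, -0.0367, 0.0457]
orientation: [-0.0, 0.762, 0.647, 0.0]
wrist_force: [-0.4, -0.2, -0.1]
finger_gap: 0.0851
grip_force: 0.0
```

Request:
carry_out(
  steps=[
    [[0, 0, 0], [0, 0, -2], 0],
    [[0, 0, 0], [0, 0, -5], 0],
    [[0, 0, 0], [0, 0, -10], 0],
    [[0, 0, 0], [0, 0, -15], 0],
    [[0, 0, 0], [0, 0, -19], 0],
    [[0, 0, 0], [0, 0, -20], 0],
    [[0, 0, 0], [0, 0, -20], 0],
    [[0, 0, 0], [0, 0, -20], 0],
  ],
)

```text
clock: 11.9
tcp_pos: [0.534, -0.0366, 0.2439]
orientation: [-0.001, 0.762, 0.647, -0.001]
wrist_force: [0.3, -0.3, -0.4]
finger_gap: 0.0855
grip_force: 0.0
```

```bash
cat >> h.py <<'E'
def check(ds):
    im,d,w,c=shot('wrist'); s=env.get_state();p=w.reshape(-1,3);l=(p[:,:2]-A)@N;t=(p[:,:2]-A)@U+.125
    print('tcp',s['tcp_pos'].round(4),s['clock'])
    for k,x in ds.items():
        for zc,dz in((H[k]+.010,.005),(.032,.004)):
            m=(abs(p[:,2]-zc)<dz)&(abs(l)<.035)&(abs(t-x)<.03)
            r=cv2.minAreaRect(np.c_[l[m],t[m]].astype(np.float32)*1000); print(k,m.sum(),'l,t',np.round(r[0],1),np.round(r[1],1),round(r[2],1),'z',np.median(p[m][:,2]).round(4))
    return w
E
python3 - <<'E'
from h import *
check({'small':.06}); print(go([.4227,.267,.23],83.5))
E
```

```text
tcp [ 0.534  -0.0366  0.2439] 11.95
small 603 l,t [ 0.  60.1] [14.8 29.5] 89.9 z 0.0809
small 1087 l,t [-0.  60.5] [32.2 54. ] 89.9 z 0.0321
(array([-0.2, -0. , -2.9]), array([ 28.14, -15.92,   1.45]))
```

Seated perfectly: plate 60.1 mm from the laser, heights right. Next, the pinhole.

Request:
carry_out(
  steps=[
    [[0, 0, -1], [4, -2.3, 0], 0],
    [[0, 0, -2], [9, -5.1, 0], 0],
    [[0, 0, -3], [14.5, -8.2, 0], 0],
    [[0, 0, -4], [20, -11.3, 0], 0],
    [[0, 0, -4], [25, -14.1, 0], 0],
    [[0, 0, -4], [27.5, -15.6, 0], 0],
    [[0, 0, -4], [28.1, -15.9, 3], 0],
    [[0, 0, -4], [28.1, -15.9, 8], 0],
  ],
)

```text
clock: 12.95
tcp_pos: [0.4242, 0.2677, 0.1652]
orientation: [0.0, 0.739, 0.674, 0.001]
wrist_force: [0.9, -0.3, -1.7]
finger_gap: 0.0854
grip_force: 0.0
```

Request:
carry_out(
  steps=[
    [[0, 0, 0], [0, 0, 3], 0],
    [[0, 0, 0], [0, 0, 5], 0],
    [[0, 0, 0], [0, 0, 5.5], 0],
    [[0, 0, 0], [0, 0, 5.5], 0],
    [[0, 0, 0], [0, 0, 5.5], 0],
    [[0, 0, 0], [0, 0, 5.5], 0],
    [[0, 0, 0], [0, 0, 5.5], 0],
    [[0, 0, 0], [0, 0, 5.5], 0],
  ],
)

```text
clock: 13.95
tcp_pos: [0.4239, 0.2664, 0.1111]
orientation: [0.0, 0.739, 0.673, 0.0]
wrist_force: [0.5, 0.5, 0.4]
finger_gap: 0.0852
grip_force: 0.0
```

```bash
python3 - <<'E'
from h import *
im,d,w,c=shot('wrist'); s=env.get_state();print(s['tcp_pos'],s['clock'])
print(fit(w,(.4227,.267),.076,dz=.004),fit(w,(.4227,.267),.022,dz=.004)); print(go([.4227,.267,.037],84.5))
E
```

```text
[0.42387825 0.2664124  0.11099462] 14.0
(1082, array([422.4, 266.8,  40.1,  12.7,  -4.3]), array([0.4228, 0.2688, 0.0755])) (2063, array([422.5, 266.8,  54.2,  32. ,  -5.3]), array([0.4236, 0.2736, 0.0221]))
(array([ 0. , -0. ,  0.1]), array([ 0.05, -0.13,  7.4 ]))
```

Request:
carry_out(
  steps=[
    [[0, 0, 0], [0, -0.15, 3], 0],
    [[0, 0, 0], [0, -0.15, 6], 0],
    [[0, 0, 0], [0, -0.15, 7.2], 0],
    [[0, 0, 0], [0, -0.15, 7.4], 0],
    [[0, 0, 0], [0, -0.15, 7.4], 80],
    [[0, 0, 0], [0, -0.15, 7.4], 255],
    [[0, 0, 0], [0, -0.15, 7.4], 255],
    [[0, 0, 0], [0, -0.15, 7.4], 255],
  ],
)

```text
clock: 15.0
tcp_pos: [0.4229, 0.2668, 0.0378]
orientation: [0.0, 0.739, 0.673, 0.001]
wrist_force: [-1.5, 0.3, 5.9]
finger_gap: 0.0393
grip_force: 50.9
```

Request:
carry_out(
  steps=[
    [[0, 0, 0], [0, 0, 0], 255],
    [[0, 0, 0], [0, 0, 0], 255],
    [[0, 0, 0], [0, 0, -1], 255],
    [[0, 0, 0], [0, 0, -4], 255],
    [[0, 0, 0], [0, 0, -8], 255],
    [[0, 0, 0], [0, 0, -12], 255],
    [[0, 0, 0], [0, 0, -15], 255],
    [[0, 0, 0], [0, 0, -16], 255],
  ],
)

```text
clock: 16.0
tcp_pos: [0.423, 0.2668, 0.1988]
orientation: [0.0, 0.739, 0.673, 0.001]
wrist_force: [0.4, -0.2, -2.6]
finger_gap: 0.0394
grip_force: 51.0
```

```bash
python3 - <<'E'
from h import *
env.read_camera('side');env.read_camera('side')
s=env.get_state();print(s['tcp_pos'],s['clock'],s['finger_gap']);print(go([*T(.11),.197],80.6))
E
```

```text
[0.42259657 0.26661235 0.19739893] 16.1 0.03914864379813727
(array([ 0.1, -0. ,  4. ]), array([-3.418e+01,  1.372e+01,  3.000e-02]))
```

Request:
carry_out(
  steps=[
    [[0, 0, 0.5], [-3, 1.2, 0], 255],
    [[0, 0, 1], [-8, 3.2, 0], 255],
    [[0, 0, 2], [-13.5, 5.4, 0], 255],
    [[0, 0, 3], [-19, 7.6, 0], 255],
    [[0, 0, 4], [-24.5, 9.8, 0], 255],
    [[0, 0, 4], [-29.5, 11.8, 0], 255],
    [[0, 0, 4], [-33, 13.3, 0], 255],
    [[0, 0, 4], [-34.2, 13.7, 0], 255],
  ],
)

```text
clock: 17.1
tcp_pos: [0.5262, -0.0887, 0.1946]
orientation: [-0.001, 0.763, 0.646, -0.001]
wrist_force: [-0.8, 1.0, -3.1]
finger_gap: 0.0392
grip_force: 50.9
```

Request:
carry_out(
  steps=[
    [[0, 0, 0], [0, 0, 0.5], 255],
    [[0, 0, 0], [0, 0, 2], 255],
    [[0, 0, 0], [0, 0, 4], 255],
    [[0, 0, 0], [0, 0, 6], 255],
    [[0, 0, 0], [0, 0, 7], 255],
    [[0, 0, 0], [0, 0, 7], 255],
    [[0, 0, 0], [0, 0, 7], 255],
    [[0, 0, 0], [0, 0, 7], 255],
  ],
)

```text
clock: 18.1
tcp_pos: [0.5273, -0.0869, 0.1276]
orientation: [0.001, 0.762, 0.647, 0.0]
wrist_force: [-0.8, 0.1, -2.3]
finger_gap: 0.0393
grip_force: 50.9
```

```bash
cat >> h.py <<'E'
def held(d):
    env.read_camera('side')
    im,dd,w,c=shot('wrist'); s=env.get_state();p=w.reshape(-1,3);l=(p[:,:2]-A)@N;t=(p[:,:2]-A)@U+.125
    z=s['tcp_pos'];dl,dt=(z[:2]-A)@N,(z[:2]-A)@U+.125;print('tcp l,t,z',dl,dt,z[2],s['clock'],s['finger_gap'])
    z0=z[2]-.037;m=(abs(p[:,2]-z0-.022)<.005)&(abs(l)<.035)&(abs(t-dt)<.03)
    print('saddle l',np.percentile(l[m],[1,50,99]).round(4),'t',np.percentile(t[m],[1,99]).round(4))
    m=(p[:,2]>.013)&(p[:,2]<.025)&(abs(l)<.02)&(t>0)&(t<.3);print('rail l',np.percentile(l[m],[1,50,99]).round(4))
    print(go([*T(d),.047],80.6))
E
python3 - <<'E'
from h import *
held(.11)
E
```

```text
tcp l,t,z -2.0885255809381813e-05 0.1104468460022359 0.1274171493496476 18.2 0.039400562239657475
saddle l [-0.0257  0.0008  0.0266] t [0.0945 0.1124]
rail l [-0.0145  0.0004  0.015 ]
(array([0.1, 0. , 0. ]), array([ 0.05, -0.01,  8.04]))
```

Request:
carry_out(
  steps=[
    [[0, 0, 0], [0.03, 0, 2], 255],
    [[0, 0, 0], [0.03, 0, 4], 255],
    [[0, 0, 0], [0.03, 0, 5.2], 255],
    [[0, 0, 0], [0.03, 0, 6], 255],
    [[0, 0, 0], [0.03, 0, 6.7], 255],
    [[0, 0, 0], [0.03, 0, 7.3], 255],
    [[0, 0, 0], [0.03, 0, 7.8], 255],
    [[0, 0, 0], [0.03, 0, 8.1], 255],
  ],
)

```text
clock: 19.2
tcp_pos: [0.5269, -0.0866, 0.0477]
orientation: [0.0, 0.762, 0.647, 0.0]
wrist_force: [-9.6, 3.0, 32.2]
finger_gap: 0.0392
grip_force: 54.6
```

Request:
carry_out(
  steps=[
    [[0, 0, 0], [0, 0, 0.05], 255],
    [[0, 0, 0], [0, 0, 0.05], 255],
    [[0, 0, 0], [0, 0, 0], 200],
    [[0, 0, 0], [0, 0, 0], 100],
    [[0, 0, 0], [0, 0, 0], 0],
    [[0, 0, 0], [0, 0, 0], 0],
    [[0, 0, 0], [0, 0, 0], 0],
    [[0, 0, 0], [0, 0, 0], 0],
  ],
)

```text
clock: 20.2
tcp_pos: [0.5267, -0.0865, 0.0456]
orientation: [-0.0, 0.762, 0.647, -0.0]
wrist_force: [-0.1, 0.3, -0.9]
finger_gap: 0.0855
grip_force: 0.0
```

Request:
carry_out(
  steps=[
    [[0, 0, 0], [0, 0, -2], 0],
    [[0, 0, 0], [0, 0, -5], 0],
    [[0, 0, 0], [0, 0, -10], 0],
    [[0, 0, 0], [0, 0, -15], 0],
    [[0, 0, 0], [0, 0, -19], 0],
    [[0, 0, 0], [0, 0, -20], 0],
    [[0, 0, 0], [0, 0, -20], 0],
    [[0, 0, 0], [0, 0, -20], 0],
  ],
)

```text
clock: 21.2
tcp_pos: [0.5259, -0.0862, 0.2439]
orientation: [-0.001, 0.762, 0.647, -0.001]
wrist_force: [-0.3, 0.1, -0.3]
finger_gap: 0.0855
grip_force: 0.0
```

```bash
python3 - <<'E'
from h import *
check({'small':.06,'pin':.11}); print(go([.5024,.3218,.245],91.8))
E
```

```text
tcp [ 0.5258 -0.0862  0.2439] 21.25
small 677 l,t [ 0.1 60.5] [29.8 14.5] 0.1 z 0.081
small 1157 l,t [ 0.1 60.5] [30.8 53.9] 89.9 z 0.032
pin 419 l,t [1.000e-01 1.103e+02] [39.4 12. ] 0.4 z 0.0857
pin 898 l,t [  0.3 111. ] [32.6 53.9] 89.3 z 0.032
(array([ -0.2,  -0.1, -11.2]), array([39.88, -8.95, -0.06]))
```

Request:
carry_out(
  steps=[
    [[0, 0, -1], [4, -0.9, 0], 0],
    [[0, 0, -3], [10, -2.2, 0], 0],
    [[0, 0, -5], [16, -3.6, 0], 0],
    [[0, 0, -7], [22, -4.9, 0], 0],
    [[0, 0, -9], [28, -6.3, 0], 0],
    [[0, 0, -11], [34, -7.6, 0], 0],
    [[0, 0, -11.2], [38.5, -8.6, 0], 0],
    [[0, 0, -11.2], [39.9, -8.9, 0], 0],
  ],
)

```text
clock: 22.25
tcp_pos: [0.5026, 0.3239, 0.2439]
orientation: [-0.001, 0.694, 0.72, -0.001]
wrist_force: [-0.7, -0.2, 0.0]
finger_gap: 0.0853
grip_force: 0.0
```

Request:
carry_out(
  steps=[
    [[0, 0, 0], [0, 0, 1], 0],
    [[0, 0, 0], [0, 0, 4], 0],
    [[0, 0, 0], [0, 0, 8], 0],
    [[0, 0, 0], [0, 0, 11], 0],
    [[0, 0, 0], [0, 0, 12], 0],
    [[0, 0, 0], [0, 0, 12], 0],
    [[0, 0, 0], [0, 0, 12], 0],
    [[0, 0, 0], [0, 0, 12], 0],
  ],
)

```text
clock: 23.25
tcp_pos: [0.5048, 0.322, 0.1273]
orientation: [0.0, 0.696, 0.718, 0.001]
wrist_force: [-0.4, 0.3, 0.1]
finger_gap: 0.0853
grip_force: 0.0
```

```bash
python3 - <<'E'
from h import *
im,d,w,c=shot('wrist'); s=env.get_state();print(s['tcp_pos'],s['clock'])
print(fit(w,(.5024,.3218),.083,dz=.006),fit(w,(.5024,.3218),.022,dz=.004)); print(go([.5024,.3218,.038],91.8))
E
```

```text
[0.50459804 0.32193714 0.12704916] 23.3
(2983, array([502.3, 321.9,  54.2,  17.6,   1.3]), array([0.5023, 0.3228, 0.0826])) (1170, array([502.1, 332.5,  54. ,  10.7,   1.4]), array([0.5023, 0.333 , 0.0219]))
(array([ 0.1, -0.1,  0. ]), array([-0.01, -0.24,  8.9 ]))
```

Request:
carry_out(
  steps=[
    [[0, 0, 0.3], [0, -0.24, 1.5], 0],
    [[0, 0, 0.3], [0, -0.24, 4], 0],
    [[0, 0, 0.3], [0, -0.24, 7], 0],
    [[0, 0, 0.3], [0, -0.24, 8.6], 0],
    [[0, 0, 0.3], [0, -0.24, 8.9], 0],
    [[0, 0, 0.3], [0, -0.24, 8.9], 80],
    [[0, 0, 0.3], [0, -0.24, 8.9], 255],
    [[0, 0, 0.3], [0, -0.24, 8.9], 255],
  ],
)

```text
clock: 24.3
tcp_pos: [0.5024, 0.322, 0.0381]
orientation: [0.0, 0.698, 0.717, 0.001]
wrist_force: [0.2, 0.2, 3.8]
finger_gap: 0.0534
grip_force: 52.8
```

Request:
carry_out(
  steps=[
    [[0, 0, 0], [0, 0, 0], 255],
    [[0, 0, 0], [0, 0, 0], 255],
    [[0, 0, 0], [0, 0, -1], 255],
    [[0, 0, 0], [0, 0, -4], 255],
    [[0, 0, 0], [0, 0, -8], 255],
    [[0, 0, 0], [0, 0, -12], 255],
    [[0, 0, 0], [0, 0, -15], 255],
    [[0, 0, 0], [0, 0, -16], 255],
  ],
)

```text
clock: 25.3
tcp_pos: [0.5022, 0.3219, 0.199]
orientation: [0.001, 0.698, 0.717, 0.001]
wrist_force: [0.1, -0.5, -1.9]
finger_gap: 0.0539
grip_force: 53.0
```

```bash
python3 - <<'E'
from h import *
env.read_camera('side');env.read_camera('side')
s=env.get_state();print(s['tcp_pos'],s['clock'],s['finger_gap']);print(go([*T(.17),.198],80.6))
E
```

```text
[0.50174973 0.32168185 0.19745276] 25.4 0.05371482160408083
(array([ 0.1, -0. , 10.9]), array([-46.77,   0.32,  -0.08]))
```

Request:
carry_out(
  steps=[
    [[0, 0, 1], [-3, 0, 0], 255],
    [[0, 0, 2], [-8, 0, 0], 255],
    [[0, 0, 4], [-14, 0.1, 0], 255],
    [[0, 0, 6], [-20, 0.1, 0], 255],
    [[0, 0, 8], [-26, 0.2, 0], 255],
    [[0, 0, 10], [-32, 0.2, 0], 255],
    [[0, 0, 10.9], [-38, 0.3, 0], 255],
    [[0, 0, 10.9], [-43, 0.3, 0], 255],
  ],
)

```text
clock: 26.4
tcp_pos: [0.5148, -0.1101, 0.1948]
orientation: [-0.001, 0.763, 0.647, -0.001]
wrist_force: [0.4, 0.3, -2.5]
finger_gap: 0.0534
grip_force: 53.0
```

Request:
carry_out(
  steps=[
    [[0, 0, 0], [-2.6, 0.6, 0], 255],
    [[0, 0, 0], [-3.7, 0.7, 0], 255],
    [[0, 0, 0], [-3.7, 0.7, 2], 255],
    [[0, 0, 0], [-3.7, 0.7, 5], 255],
    [[0, 0, 0], [-3.7, 0.7, 7], 255],
    [[0, 0, 0], [-3.7, 0.7, 7], 255],
    [[0, 0, 0], [-3.7, 0.7, 7], 255],
    [[0, 0, 0], [-3.7, 0.7, 7], 255],
  ],
)

```text
clock: 27.4
tcp_pos: [0.5176, -0.1458, 0.1278]
orientation: [0.001, 0.762, 0.647, 0.0]
wrist_force: [-0.4, 0.4, -2.1]
finger_gap: 0.0536
grip_force: 53.1
```

```bash
python3 - <<'E'
from h import *
held(.17)
E
```

```text
tcp l,t,z 5.572912528063717e-05 0.170232782663782 0.127677478928573 27.5 0.05356479898957419
saddle l [-0.0256  0.0005  0.0268] t [0.1541 0.1655]
rail l [-0.0145 -0.      0.0149]
(array([0.1, 0. , 0. ]), array([ 0.03, -0.02,  8.07]))
```

Request:
carry_out(
  steps=[
    [[0, 0, 0], [0, -0.04, 2], 255],
    [[0, 0, 0], [0, -0.04, 4], 255],
    [[0, 0, 0], [0, -0.04, 5.2], 255],
    [[0, 0, 0], [0, -0.04, 6], 255],
    [[0, 0, 0], [0, -0.04, 6.7], 255],
    [[0, 0, 0], [0, -0.04, 7.3], 255],
    [[0, 0, 0], [0, -0.04, 7.8], 255],
    [[0, 0, 0], [0, -0.04, 8.05], 255],
  ],
)

```text
clock: 28.5
tcp_pos: [0.5167, -0.1459, 0.048]
orientation: [0.0, 0.762, 0.647, 0.0]
wrist_force: [-8.6, 3.8, 27.3]
finger_gap: 0.0532
grip_force: 55.8
```

Request:
carry_out(
  steps=[
    [[0, 0, 0], [0, 0, 0.05], 255],
    [[0, 0, 0], [0, 0, 0.05], 255],
    [[0, 0, 0], [0, 0, 0], 200],
    [[0, 0, 0], [0, 0, 0], 100],
    [[0, 0, 0], [0, 0, 0], 0],
    [[0, 0, 0], [0, 0, 0], 0],
    [[0, 0, 0], [0, 0, 0], 0],
    [[0, 0, 0], [0, 0, 0], 0],
  ],
)

```text
clock: 29.5
tcp_pos: [0.5165, -0.1458, 0.0461]
orientation: [-0.0, 0.762, 0.647, 0.0]
wrist_force: [-0.2, 0.1, -0.4]
finger_gap: 0.0852
grip_force: 0.0
```

Request:
carry_out(
  steps=[
    [[0, 0, 0], [0, 0, -2], 0],
    [[0, 0, 0], [0, 0, -5], 0],
    [[0, 0, 0], [0, 0, -10], 0],
    [[0, 0, 0], [0, 0, -15], 0],
    [[0, 0, 0], [0, 0, -19], 0],
    [[0, 0, 0], [0, 0, -20], 0],
    [[0, 0, 0], [0, 0, -20], 0],
    [[0, 0, 0], [0, 0, -20], 0],
  ],
)

```text
clock: 30.5
tcp_pos: [0.5157, -0.1454, 0.2444]
orientation: [-0.001, 0.762, 0.647, -0.001]
wrist_force: [0.5, -0.6, -0.5]
finger_gap: 0.0852
grip_force: 0.0
```

```bash
python3 - <<'E'
from h import *
check({'small':.06,'pin':.11,'large':.17}); print(go([.499,.44,.245],80))
E
```

```text
tcp [ 0.5156 -0.1454  0.2444] 30.55
small 801 l,t [-0.  60.8] [15.1 30. ] 89.9 z 0.0809
small 1391 l,t [ 0.2 60.8] [53.9 31. ] 0.1 z 0.0319
pin 419 l,t [  0.  110.9] [12.  39.5] 89.5 z 0.0857
pin 1052 l,t [  0.4 110.9] [31.2 54.1] 90.0 z 0.0319
large 1298 l,t [ -0.3 170.4] [16.8 53.7] 89.9 z 0.093
large 551 l,t [ -0.2 159.4] [53.4  9.6] 0.0 z 0.032
(array([-0.2, -0.1,  0.6]), array([ 5.749e+01, -1.117e+01,  3.000e-02]))
```

Request:
carry_out(
  steps=[
    [[0, 0, 0.6], [4, -0.8, 0], 0],
    [[0, 0, 0.6], [10, -1.9, 0], 0],
    [[0, 0, 0.6], [16, -3.1, 0], 0],
    [[0, 0, 0.6], [22, -4.3, 0], 0],
    [[0, 0, 0.6], [28, -5.4, 0], 0],
    [[0, 0, 0.6], [34, -6.6, 0], 0],
    [[0, 0, 0.6], [40, -7.8, 0], 0],
    [[0, 0, 0.6], [45, -8.7, 0], 0],
  ],
)

```text
clock: 31.55
tcp_pos: [0.5028, 0.3145, 0.2447]
orientation: [-0.0, 0.765, 0.643, -0.001]
wrist_force: [1.0, -1.3, 0.3]
finger_gap: 0.0853
grip_force: 0.0
```

Request:
carry_out(
  steps=[
    [[0, 0, 0], [5, -1, 0], 0],
    [[0, 0, 0], [10, -2, 0], 0],
    [[0, 0, 0], [12, -2.4, 0], 0],
    [[0, 0, 0], [12.5, -2.5, 1], 0],
    [[0, 0, 0], [12.5, -2.5, 5], 0],
    [[0, 0, 0], [12.5, -2.5, 9], 0],
    [[0, 0, 0], [12.5, -2.5, 11.5], 0],
    [[0, 0, 0], [12.5, -2.5, 12], 0],
  ],
)

```text
clock: 32.55
tcp_pos: [0.4992, 0.4374, 0.1229]
orientation: [-0.0, 0.766, 0.643, -0.003]
wrist_force: [-0.2, -0.2, -0.0]
finger_gap: 0.0854
grip_force: 0.0
```

```bash
python3 - <<'E'
from h import *
for i in range(4): env.read_camera('side')
im,d,w,c=shot('wrist'); s=env.get_state();print(s['tcp_pos'],s['clock'])
print(fit(w,(.499,.44),.081,dz=.006),fit(w,(.499,.44),.022,dz=.004)); print(go([.499,.44,.038],80))
E
```

```text
[0.50175787 0.44003221 0.12780734] 32.8
(1323, array([498.7, 440.5,  49.8,   8. , -10.3]), array([0.4991, 0.4412, 0.0801])) (1558, array([500.4, 447.1,  54. ,  20.3, -11.8]), array([0.5006, 0.4493, 0.022 ]))
(array([ 0.1, -0.1,  0. ]), array([-0.07, -0.29,  8.98]))
```

Request:
carry_out(
  steps=[
    [[0, 0, 0], [0, -0.28, 1.5], 0],
    [[0, 0, 0], [0, -0.28, 4], 0],
    [[0, 0, 0], [0, -0.28, 7], 0],
    [[0, 0, 0], [0, -0.28, 8.7], 0],
    [[0, 0, 0], [0, -0.28, 9], 0],
    [[0, 0, 0], [0, -0.28, 9], 80],
    [[0, 0, 0], [0, -0.28, 9], 255],
    [[0, 0, 0], [0, -0.28, 9], 255],
  ],
)

```text
clock: 33.8
tcp_pos: [0.499, 0.441, 0.0378]
orientation: [0.0, 0.766, 0.643, 0.001]
wrist_force: [0.1, -0.3, 2.1]
finger_gap: 0.0491
grip_force: 52.3
```

Request:
carry_out(
  steps=[
    [[0, 0, 0], [0, 0, 0], 255],
    [[0, 0, 0], [0, 0, 0], 255],
    [[0, 0, 0], [0, 0, -1], 255],
    [[0, 0, 0], [0, 0, -4], 255],
    [[0, 0, 0], [0, 0, -8], 255],
    [[0, 0, 0], [0, 0, -12], 255],
    [[0, 0, 0], [0, 0, -15], 255],
    [[0, 0, 0], [0, 0, -16], 255],
  ],
)

```text
clock: 34.8
tcp_pos: [0.4988, 0.4407, 0.1986]
orientation: [0.0, 0.766, 0.643, 0.002]
wrist_force: [-1.1, 0.8, -1.1]
finger_gap: 0.049
grip_force: 52.2
```

```bash
python3 - <<'E'
from h import *
env.read_camera('side');env.read_camera('side')
s=env.get_state();print(s['tcp_pos'],s['clock'],s['finger_gap']);print(go([*T(.22),.198],80.6))
E
```

```text
[0.49838498 0.44045158 0.19700328] 34.9 0.04910074461925976
(array([ 0.1, -0.1, -0.6]), array([-62.4 ,  12.07,  -0.15]))
```

Request:
carry_out(
  steps=[
    [[0, 0, 0], [-3, 0.6, 0], 255],
    [[0, 0, -0.6], [-8, 1.5, 0], 255],
    [[0, 0, -0.6], [-14, 2.7, 0], 255],
    [[0, 0, -0.6], [-20, 3.9, 0], 255],
    [[0, 0, -0.6], [-26, 5, 0], 255],
    [[0, 0, -0.6], [-32, 6.2, 0], 255],
    [[0, 0, -0.6], [-38, 7.3, 0], 255],
    [[0, 0, -0.6], [-44, 8.5, 0], 255],
  ],
)

```text
clock: 35.9
tcp_pos: [0.5043, -0.0094, 0.1944]
orientation: [-0.001, 0.762, 0.647, -0.001]
wrist_force: [0.8, 0.7, -0.7]
finger_gap: 0.0491
grip_force: 52.1
```

Request:
carry_out(
  steps=[
    [[0, 0, 0], [-5, 1, 0], 255],
    [[0, 0, 0], [-10.5, 2, 0], 255],
    [[0, 0, 0], [-15.5, 3, 0], 255],
    [[0, 0, 0], [-18, 3.6, 0], 255],
    [[0, 0, 0], [-18.4, 3.8, 0], 255],
    [[0, 0, 0], [-18.4, 3.8, 2], 255],
    [[0, 0, 0], [-18.4, 3.8, 5], 255],
    [[0, 0, 0], [-18.4, 3.8, 7], 255],
  ],
)

```text
clock: 36.9
tcp_pos: [0.5119, -0.1935, 0.1238]
orientation: [-0.002, 0.762, 0.647, -0.0]
wrist_force: [0.2, 0.3, -1.1]
finger_gap: 0.0491
grip_force: 52.2
```

```bash
python3 - <<'E'
from h import *
for i in range(4): env.read_camera('side')
held(.22)
E
```

```text
tcp l,t,z 0.004422513079726592 0.21938247518491794 0.12702456854392635 37.2 0.04953514908458218
saddle l [-0.0219  0.0043  0.0307] t [0.2034 0.2211]
rail l [-0.0146  0.0001  0.0149]
(array([0.1, 0. , 0.1]), array([-0.06, -0.45,  8.  ]))
```

Request:
carry_out(
  steps=[
    [[0, 0, 0], [-0.06, -0.43, 1], 255],
    [[0, 0, 0], [-0.06, -0.43, 3], 255],
    [[0, 0, 0], [-0.06, -0.43, 4.6], 255],
    [[0, 0, 0], [-0.06, -0.43, 5.6], 255],
    [[0, 0, 0], [-0.06, -0.43, 6.5], 255],
    [[0, 0, 0], [-0.06, -0.43, 7.2], 255],
    [[0, 0, 0], [-0.06, -0.43, 7.7], 255],
    [[0, 0, 0], [-0.06, -0.43, 8], 255],
  ],
)

```text
clock: 38.2
tcp_pos: [0.509, -0.1955, 0.0477]
orientation: [0.0, 0.762, 0.647, -0.0]
wrist_force: [-8.8, 4.3, 26.0]
finger_gap: 0.049
grip_force: 54.7
```

Request:
carry_out(
  steps=[
    [[0, 0, 0], [0, 0, 0.05], 255],
    [[0, 0, 0], [0, 0, 0.05], 255],
    [[0, 0, 0], [0, 0, 0], 200],
    [[0, 0, 0], [0, 0, 0], 100],
    [[0, 0, 0], [0, 0, 0], 0],
    [[0, 0, 0], [0, 0, 0], 0],
    [[0, 0, 0], [0, 0, 0], 0],
    [[0, 0, 0], [0, 0, 0], 0],
  ],
)

```text
clock: 39.2
tcp_pos: [0.5089, -0.1954, 0.0461]
orientation: [-0.0, 0.762, 0.647, 0.0]
wrist_force: [-0.3, -0.6, 0.2]
finger_gap: 0.0846
grip_force: 0.0
```

Request:
carry_out(
  steps=[
    [[0, 0, 0], [0, 0, -2], 0],
    [[0, 0, 0], [0, 0, -5], 0],
    [[0, 0, 0], [0, 0, -10], 0],
    [[0, 0, 0], [0, 0, -15], 0],
    [[0, 0, 0], [0, 0, -19], 0],
    [[0, 0, 0], [0, 0, -20], 0],
    [[0, 0, 0], [0, 0, -20], 0],
    [[0, 0, 0], [0, 0, -20], 0],
  ],
)

```text
clock: 40.2
tcp_pos: [0.5081, -0.195, 0.2444]
orientation: [-0.001, 0.762, 0.647, -0.001]
wrist_force: [-1.1, 0.8, -0.2]
finger_gap: 0.0853
grip_force: 0.0
```

```bash
python3 - <<'E'
from h import *
w=check({'small':.06,'pin':.11,'large':.17,'screen':.22})
p=w.reshape(-1,3);l=(p[:,:2]-A)@N;t=(p[:,:2]-A)@U+.125
m=(p[:,2]>.06)&(p[:,2]<.085)&(abs(l)<.013)&(t<.03);print('laser',m.sum(),t[m].max() if m.any() else 0)
shot('scene','s2.png'); im=cv2.imread('pics/s2.png'); cv2.imwrite('pics/s2c.png',cv2.resize(im[130:350,150:410],None,fx=3,fy=2.7,interpolation=2))
E
```

```text
tcp [ 0.5081 -0.1949  0.2443] 40.25
small 0 l,t [0. 0.] [0. 0.] 0.0 z nan
small 522 l,t [-0.1 74. ] [53.1  6.1] 0.3 z 0.0318
pin 509 l,t [  0.2 110.7] [12.1 39.8] 90.0 z 0.0856
pin 1131 l,t [  0.4 111.2] [31.7 54.1] 89.9 z 0.0319
large 1440 l,t [  0.  170.5] [16.4 53.9] 90.0 z 0.093
large 538 l,t [-1.000e-01  1.593e+02] [53.9  8.3] 0.0 z 0.0319
screen 526 l,t [  0.3 220.9] [ 6.7 48.9] 90.0 z 0.0908
screen 775 l,t [  0.4 214.9] [19.4 54. ] 89.7 z 0.032
laser 0 0
  return _methods._mean(a, axis=axis, dtype=dtype,
  ret = ret.dtype.type(ret / rcount)
```

View pics/s2c.png

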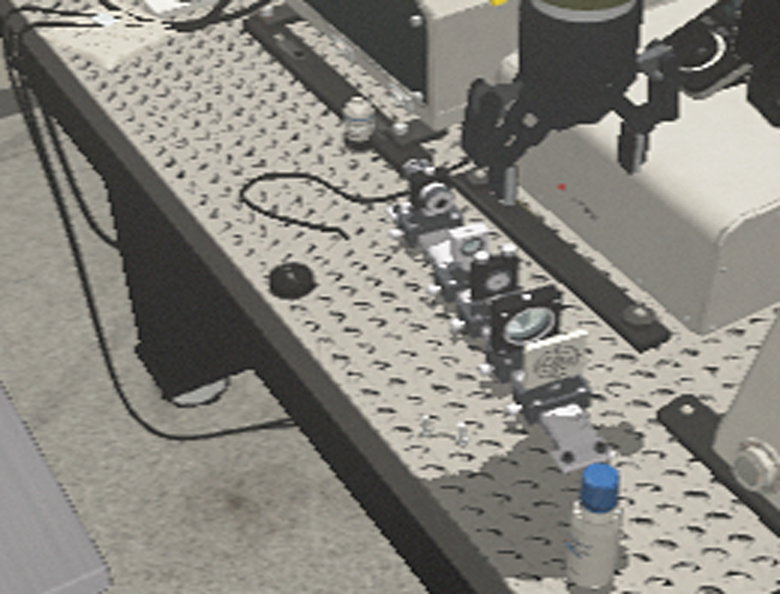

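The picture shows, in order along the rail from the laser (430, 200): small lens (470, 245), pinhole (495, 275), large lens (530, 325) and screen (557, 360). All four are seated and square, with the bottle and objective undisturbed and the gripper clear. Measured positions are 60.5, 110.7, 170.5 and 220.9 mm from the laser.

```bash
python3 -c "
from workcell import env
print(env.hand_in())"
```

```text
the job is handed in; nothing more can be done
None
```

The beam expander is built and handed in: small lens, pinhole, large lens and screen are seated square on the rail at about 60.5, 111, 170.5 and 221 mm from the laser's front face (60, 110, 170 and 220 asked), the bystanders look undisturbed in the last picture, and it took about 40 s of the 128 s allowed.

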